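# Unlatch and open the desiccator cabinet

## Robot

A 6-joint arm with a two-finger parallel gripper is mounted at the origin on the work surface. World frame = base frame: x ahead of the robot, y to its left, z up, the work surface at z = 0. Lengths are in mm, angles in rad, forces in N, time in s.
With the tool pointing down it reaches from about 350 to 875 mm from the base axis. Payload 4.2 kg.
Tool frame: the origin (TCP) lies midway between the tips of the shut fingers; the grasp point (between the pads) lies 19 mm behind it; z points along the fingers, y is the direction in which the jaws open and shut (so a half turn about z gives the same grasp; the last joint's range is limited). The gripper opens to 85 mm and grips with 20 to 120 N. Pads are 22 mm wide; open, the fingers measure 114 mm over their backs; the gripper's body (76 mm by 85 mm) begins 54 mm behind the grasp point. The pads swing forward as they close: fully open they stand 13 mm farther back than shut.
Start: joints at [1.453, 0.385, 0.008, 0, -1.194, -0.259], TCP at [229.934, 581.145, 231.312] pointing down, gripper open.
Joint ranges: [-3.14, 3.14], [-1.21, 2.06], [-1.07, 1.41], [-3.16, 2.05], [-2.99, -0.16], [-3.1, 3.1]. Speed limits (rad/s): [2.79, 2.79, 3.14, 3.14, 3.14, 3.14].

## Interface

Orientations are given as a unit quaternion [x, y, z, w].
In Python, from bench import read_state, get_image, job_done, search_frame, regions_of gives the robot as it stands.
- The arm moves only by the tool servo_tool, never from a script. Its arguments are lists of equal length, an entry for each row: "turn": the turn, a rotation vector about the world's x, y, z in rad, a list of three; "dp": the shift along the world's x, y, z in m, a list of three; "fingers": the finger opening in m, from 0 to 0.0854. In form: {"turn": [[rx, ry, rz], ...], "dp": [[tx, ty, tz], ...], "fingers": [fingers, ...]}. A call has exactly 5 rows; each row shifts and turns the pose as measured when the row begins; what a row does not reach is not made up. A row lasts 1/8 s, in which the tool goes at most 62.5 mm and 10.7 degrees, less where a joint would pass 70% of its speed; a pose out of reach is approached as far as the arm can. A call is refused whole if a number of a shift passes 0.0625 or a number of a turn 0.188, either way. A call with a gripper value outside its range is refused whole. The fingers move at their own pace and stop on an object; the grip force is fixed at half the most. Time passes only in rows, so rows that do not move let the fingers close, or fill a call up. It gives the time, the measured TCP pose, the force and the opening at its end, in the units of the state.
- read_state(): the state, without advancing time (a new reading comes with each control period).
- get_image(name): name is "scene" or "top" or "wrist"; returns a dict with "img" (400x640x3 uint8, red, green, blue), "vfov" (degrees; the focal length in pixels is half the picture's height over the tangent of half this angle, whatever the lens; pixels are square), "cx", "cy" (the principal point, pixels), "world_from_camera" (4x4, takes a point from camera to world coordinates); the wrist camera has in their place "mount" (4x4, takes a point from camera to tool coordinates, whose origin is the TCP and whose axes are the flange's). Camera axes: x right, y down, z forward; pixel columns grow to the right and rows downward; lengths in mm; the calibration is good to about 2 mm. The wrist camera is an equidistant fisheye: a pixel r from the principal point sees the ray r / f radians off the axis. A picture is of the moment at which its call begins: read the wrist's pose just before it. There is no depth.
- job_done(): hands the job in, once; it reports no verdict.
Trained networks look in the newest picture that a camera, given by its name, has taken for a name from the list of things; names that differ only in an ending like _2 or _b are one class to them, and where a whole thing is asked for, a point or a joint stands for the part that bears it (a point fixed in the world has none). Each returns a list of dicts, best first, with "score" (0 to 1); they miss things now and then, are a little off and sometimes report something else, mostly with a low value. They report only what shows in the picture. A call takes as long as a camera call.
- search_frame(query, camera): "box" ([left, top, width, height] in pixels, round what is visible of it).
- regions_of(query, camera): "region" (400x640 bool, what is visible of it) and "box" ([left, top, width, height] in pixels, round what is visible of it).
The state is a dict: "clock": time; "joints": joint angles; "joint_vel": joint speeds; "joint_efforts": joint torques, N m; "position": TCP position; "ee_rot": TCP orientation; "contact_force": force on the tool from outside, world axes, zero at the start; "wrist_torque": the same for the moment, N m; "gripper_width": finger opening in mm.
Only numpy, scipy, OpenCV 4.12 (cv2) and the standard library are available. Lean on these libraries where they do the work, as an engineer would, in place of code of your own. Each camera call takes 0.05 s, during which the arm holds its last target. There are 200 camera calls.

## Task

Open the little desiccator cabinet on the bench: gently lift the yellow paddle on its door until you feel the hidden pawl come to its stop and no further, and with the paddle held there swing the door wide open, close to a right angle. Never force the latch, neither by pulling on the door while the pawl still holds it nor by straining the paddle against its stop. Let go so that the paddle springs back down and the door stays open, and leave the bottle, the tip box and the beaker where they are.

Things in the scene. Friction and masses are not known exactly. Their poses are not given: they have to be found in the camera images.
- cabinet: White metal cabinet, 210 deep (x) x 260 wide (y) x 210 mm tall, fixed. Origin: on the bench, mid-width, under the shut door's mid-thickness; the carcass reaches from there along its +x (10 to 220 mm). Its -x side faces the robot. Hidden inside is the keeper that holds the door's pawl. Pawl against keeper or stop must stay under 20 N: pull on the shut door reaches them one to one, push of the tab against the stop (above the spring's force) 1.9 times.
- door_hinge (a point): Fixed point on the door's vertical hinge axis, in the cabinet's frame at x 0, y -130 mm (front right corner as the robot sees it), 185 mm above the bench. Its axes are the cabinet's.
- door (a joint): Door angle, rad: 0 shut, growing as its free edge (cabinet's +y end) swings out towards the robot, counter-clockwise from above; at most 1.75. Blue frame, clear pane, 258 mm wide, 16 mm thick with the hinge axis in mid-thickness, top edge 206 mm above the bench, 0.7 kg; hinge friction under 1 N at the paddle; it stays where it is left.
- paddle (a joint): Paddle angle, rad: 0 at rest (level), growing as its yellow end is lifted, at most 0.75. A spring pulls it down: 2 N at the tab at rest, rising evenly to 5 N at 0.5 rad. As the tab goes up, a pawl on a 35 mm arm behind the door goes down, until it clears the keeper's lip, and soon after meets a stop.
- paddle_pivot (a point): Point on the paddle's horizontal pivot axis (along the door's width), in mid-thickness of the door, 200 mm from the hinge axis, 185 mm above the bench; moves with the door; x points into the cabinet when shut, y to the door's free edge. The pawl is freed at a tab rise that differs each time, 6 to 33 mm (0.10 to 0.52 rad).
- tab: Yellow grip block on the paddle's end, 26 (x) x 30 (y) x 16 mm thick (z). Origin: its centre, 65 mm from the pivot, out towards the robot, level with it at rest. x points to the pivot, y to the door's free edge; turns with the paddle and door (a hand that pinches its sides best leans with it). The stop comes some 3.5 mm of tab rise after the pawl is freed, felt as a steep climb of the load.
- reagent_bottle: Loose glass bottle with blue cap, 60 mm diameter, 125 mm tall, on the bench left of the cabinet. Origin: centre of its underside. Leave alone.
- tip_box: Loose blue and yellow pipette-tip box, 120 x 85 x 67 mm, left in front of the cabinet. Origin: centre of its underside. Leave alone.
- beaker: Loose glass beaker, 68 mm diameter, 85 mm tall, right of the cabinet. Origin: centre of its underside. Leave alone.

How it is judged:
By the outcome, as a careful person would: the job done as asked, in the order asked, and still so for the second after the job is handed in, with the robot touching nothing.
It also fails if it takes over 72 s, if anything falls off the work surface, if the arm or the gripper's body presses on something with over 40 N, if the wrist force passes 120 N, or if a joint passes its speed limit or range.

## Working session

There is one attempt and no reset: what is moved stays moved. The work goes in short steps, Python scripts to look and compute and a tool call to move; the robot and the scene stay as the last step left them, time stands still between calls to the robot, and variables do not carry over. Pictures are saved under pics/ and viewed, about 8 in all and at most 12, crops included, and the job is handed in when it is done.

Besides the shell and the picture viewer there is one more tool, called after "Call:" by a JSON object that holds its "method" and its "body", one argument or row to a line. servo_tool: Moves the arm, as the interface text tells. Its arguments: {"type":"object","properties":{"turn":{"type":"array","items":{"type":"array","items":{"type":"number"}}},"dp":{"type":"array","items":{"type":"array","items":{"type":"number"}}},"fingers":{"type":"array","items":{"type":"number"}}},"required":["turn","dp","fingers"]}

```bash
mkdir -p pics; ls; cat > h.py <<'E'
import numpy as np, cv2
from bench import *
from scipy.spatial.transform import Rotation as R
def cam(n):
    s=read_state(); d=get_image(n)
    d['f']=200/np.tan(np.radians(d['vfov'])/2)
    return s,d
def proj(d,P):
    P=np.atleast_2d(P); T=np.linalg.inv(np.array(d['world_from_camera']))
    c=P@T[:3,:3].T+T[:3,3]
    return np.c_[d['cx']+d['f']*c[:,0]/c[:,2], d['cy']+d['f']*c[:,1]/c[:,2]]
def ray(d,u,v):
    T=np.array(d['world_from_camera']); r=T[:3,:3]@np.array([(u-d['cx'])/d['f'],(v-d['cy'])/d['f'],1])
    return T[:3,3],r/np.linalg.norm(r)
def atz(d,u,v,z):
    o,r=ray(d,u,v); return o+r*(z-o[2])/r[2]
def save(d,n,s=1): cv2.imwrite('pics/'+n,cv2.resize(d['img'][...,::-1],None,fx=s,fy=s))
E
python3 - <<'E'
from h import *
print(read_state())
for n in ['scene','top']:
    s,d=cam(n); save(d,n+'0.png',1.25); print(n,d['f'],d['cx'],d['cy'],np.round(d['world_from_camera'],3).tolist())
    for q in ['cabinet','door','tab','paddle','reagent_bottle','tip_box','beaker']:
        print(q,[(round(x['score'],2),x['box']) for x in search_frame(q,n)[:2]])
E
```

```text
pics
{'clock': 0.0, 'joints': array([ 1.45262557e+00,  3.85559074e-01,  6.59670903e-03, -4.87097799e-04,
       -1.19399565e+00, -2.58589656e-01]), 'joint_vel': array([ 0.00038004,  0.00132414, -0.00028917,  0.00209999, -0.00017039,
        0.00106709]), 'joint_efforts': array([ 9.91149464e-04, -3.92285979e+01,  1.88394821e+01,  4.18592155e+00,
       -4.68757760e-03,  4.49659979e-06]), 'position': array([229.71910121, 580.6128567 , 230.2104371 ]), 'ee_rot': array([ 9.82291429e-01, -1.87356156e-01, -1.49985402e-04,  1.09405958e-03]), 'contact_force': array([-0.41573462, -0.76797821,  0.0970958 ]), 'wrist_torque': array([ 1.11527341e-02,  2.94330516e-02, -6.00469897e-05]), 'gripper_width': 85.5310082949287}
scene 408.5269713406027 319.615569314889 203.07233162311988 [[-1.0, -0.021, 0.011, 596.074], [-0.024, 0.916, -0.401, 320.474], [-0.001, -0.401, -0.916, 882.167], [0.0, 0.0, 0.0, 1.0]]
cabinet [(0.62, [146.2, 91.2, 165.8, 159.6])]
door [(0.79, [262.3, 90.8, 49.2, 150.2])]
tab [(0.57, [273.7, 172.7, 37.9, 14.3]), (0.28, [289.9, 70.5, 24.9, 40.5])]
paddle [(0.92, [274.4, 172.4, 38.2, 18.4])]
reagent_bottle [(0.95, [284.0, 260.7, 31.0, 36.0])]
tip_box [(0.91, [340.3, 246.2, 60.5, 49.3])]
beaker [(0.89, [290.4, 70.6, 23.5, 39.4])]
top 448.5619105832521 318.89741539368134 202.38392364820095 [[-0.018, -0.991, 0.133, 472.895], [-1.0, 0.02, 0.015, -0.96], [-0.017, -0.133, -0.991, 1006.304], [0.0, 0.0, 0.0, 1.0]]
cabinet [(0.87, [291.9, 7.8, 162.1, 172.2]), (0.46, [249.6, 171.0, 33.8, 30.1])]
door []
tab [(0.69, [334.9, 143.9, 19.6, 40.4]), (0.27, [307.4, 117.9, 139.4, 67.3])]
paddle [(0.58, [336.3, 142.7, 15.9, 38.3])]
reagent_bottle [(0.91, [251.4, 172.4, 32.9, 29.5])]
tip_box [(0.88, [254.2, 221.2, 45.9, 62.0])]
beaker [(0.88, [466.8, 156.2, 42.1, 33.1])]
```

View pics/scene0.png

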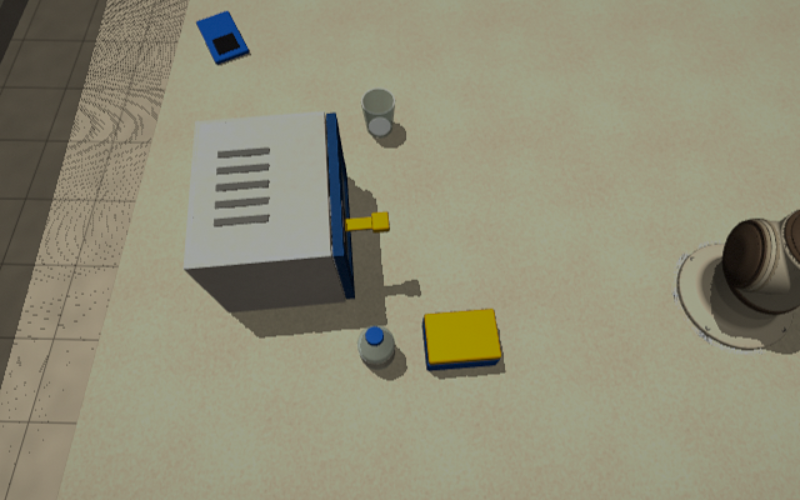

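View pics/top0.png

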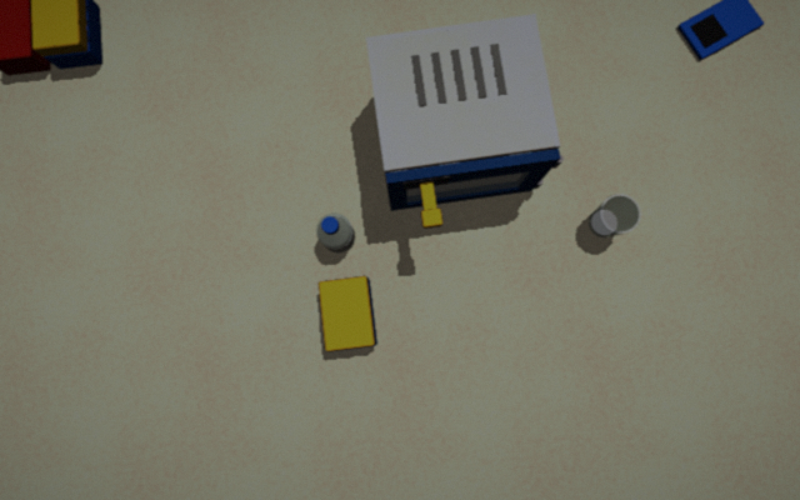

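```bash
cat >> h.py <<'E'
def tabmask(d):
    h=cv2.cvtColor(d['img'],cv2.COLOR_RGB2HSV); return cv2.inRange(h,(20,150,90),(35,255,255))
E
python3 - <<'E'
from h import *
from scipy.optimize import least_squares
C=np.array([[220,130,210],[220,-130,210],[10,-130,210],[10,130,210],[-65,70,193.]])
obs={'top':np.array([[369,38],[534,17],[557,149],[385,168],[431.5,217]])/1.25,'scene':np.array([[185,270],[198,122],[325,113],[330,257],[380.5,221]])/1.25}
D={n:cam(n)[1] for n in obs}
def W(p,C=C): return np.c_[R.from_euler('z',p[2]).apply(C*[1,1,0])[:,:2]+p[:2],C[:,2]]
f=lambda p,ns=('top','scene'):np.concatenate([(proj(D[n],W(p))-obs[n]).ravel() for n in ns])
for ns in [('top','scene'),('top',),('scene',)]:
    r=least_squares(f,[600,0,0],args=(ns,),loss='soft_l1'); print(ns,r.x); print(np.round(f(r.x,ns).reshape(-1,2),1).tolist())
r=least_squares(f,[600,0,0],loss='soft_l1')
p=r.x
print('tab,pivot,hinge',W(p,np.array([[-65,70,185],[0,70,185],[0,-130,185.]])))
D['top'];
for q,z in [('reagent_bottle',125),('tip_box',67),('beaker',85)]:
    for n in D:
        cam(n)
        b=search_frame(q,n)
        if b: b=b[0]['box'];print(q,n,[np.round(atz(D[n],u,v,z/2)[:2]) for u,v in [(b[0],b[1]),(b[0]+b[2],b[1]+b[3])]])
E
```

```text
('top', 'scene') [ 7.05815287e+02 -9.67489568e+01  1.11148994e-01]
[[-3.7, -0.5], [0.6, -1.5], [0.7, -0.8], [-2.7, 2.5], [-2.1, 0.8], [-1.3, -1.0], [-1.2, -1.1], [0.9, -1.2], [1.2, -0.1], [0.4, 0.1]]
('top',) [ 7.05543186e+02 -1.00100701e+02  1.03959268e-01]
[[-1.2, -0.9], [3.3, -1.1], [2.7, -0.2], [-0.9, 2.1], [-0.6, 0.7]]
('scene',) [ 7.06054264e+02 -9.58467404e+01  1.15230019e-01]
[[-1.2, -0.1], [-1.7, -0.3], [0.5, -0.8], [1.3, 0.3], [0.4, 0.4]]
tab,pivot,hinge [[ 633.45196287  -34.39072339  185.        ]
 [ 698.05086785  -27.18090533  185.        ]
 [ 720.2349234  -225.94676679  185.        ]]
reagent_bottle top [array([669., 161.]), array([603.,  87.])]
reagent_bottle scene [array([674.,  89.]), array([613., 170.])]
tip_box top [array([563., 153.]), array([439.,  52.])]
tip_box scene [array([555.,  53.]), array([429., 160.])]
beaker top [array([ 699., -309.]), array([ 616., -399.])]
beaker scene [array([ 693., -424.]), array([ 622., -294.])]
```

Call:
{"method": "servo_tool", "body": {
  "turn": [
    [0,0,-0.177],
    [0,0,-0.177],
    [0,0,-0.177],
    [0,0,-0.177],
    [0,0,-0.177]
  ],
  "dp": [
    [0.025,-0.041,0.008],
    [0.025,-0.041,0.008],
    [0.025,-0.041,0.008],
    [0.025,-0.041,0.008],
    [0.025,-0.041,0.008]
  ],
  "fingers": [0.085,0.085,0.085,0.085,0.085]
}}

```text
clock: 2.12
position: [356.1, 372.4, 270.9]
ee_rot: [0.801, -0.599, -0.0, 0.001]
contact_force: [0.5, -0.8, 0.1]
gripper_width: 85.0
```

Call:
{"method": "servo_tool", "body": {
  "turn": [
    [0,0,-0.177],
    [0,0,-0.177],
    [0,0,-0.177],
    [0,0,-0.177],
    [0,0,-0.177]
  ],
  "dp": [
    [0.025,-0.041,0.002],
    [0.025,-0.041,0.002],
    [0.025,-0.041,0.002],
    [0.025,-0.041,0.002],
    [0.025,-0.041,0.002]
  ],
  "fingers": [0.085,0.085,0.085,0.085,0.085]
}}

```text
clock: 2.75
position: [484.5, 160.5, 283.7]
ee_rot: [-0.454, 0.891, -0.0, 0.002]
contact_force: [0.9, 1.1, 0.9]
gripper_width: 84.9
```

Call:
{"method": "servo_tool", "body": {
  "turn": [
    [0,0,-0.177],
    [0,0,-0.177],
    [0,0,-0.177],
    [0,0,-0.177],
    [0,0,-0.177]
  ],
  "dp": [
    [0.025,-0.041,0],
    [0.025,-0.041,0],
    [0.025,-0.041,0],
    [0.025,-0.041,0],
    [0.025,-0.041,0]
  ],
  "fingers": [0.085,0.085,0.085,0.085,0.085]
}}

```text
clock: 3.38
position: [613.1, -51.9, 285.1]
ee_rot: [-0.014, 1.0, -0.001, 0.004]
contact_force: [0.7, 0.6, -0.2]
gripper_width: 85.1
```

```bash
python3 - <<'E'
from h import *
s,d=cam('wrist'); save(d,'w0.png',1.25)
print(s['clock'],s['joints'].round(3),s['position'].round(1),R.from_quat(s['ee_rot']).as_matrix().round(3).tolist(),s['contact_force'])
print({k:v for k,v in d.items() if k!='img'})
for q in ['tab','paddle']: print([(x['score'],x['box']) for x in search_frame(q,'wrist')[:2]])
E
```

```text
3.375 [ 0.18   0.334  0.065  0.004 -1.295 -1.724] [613.1 -51.9 285.1] [[-1.0, -0.028, 0.008], [-0.028, 1.0, -0.002], [-0.007, -0.003, -1.0]] [ 0.71151532  0.62435789 -0.21592802]
{'vfov': 65.70646984690485, 'cx': 322.8969796860353, 'cy': 199.6290163618008, 'mount': array([[-1.23484841e-03, -9.49028047e-01, -3.15189214e-01,
         8.18072485e+01],
       [ 9.99999087e-01, -1.34513716e-03,  1.32382746e-04,
         8.12642141e-01],
       [-5.49607663e-04, -3.15188763e-01,  9.49028841e-01,
        -1.43331402e+02],
       [ 0.00000000e+00,  0.00000000e+00,  0.00000000e+00,
         1.00000000e+00]]), 'f': np.float64(309.70691628693146)}
[(0.56, [319.2, 210.2, 38.2, 71.2])]
[(0.63, [321.9, 208.1, 36.1, 77.8])]
```

View pics/w0.png

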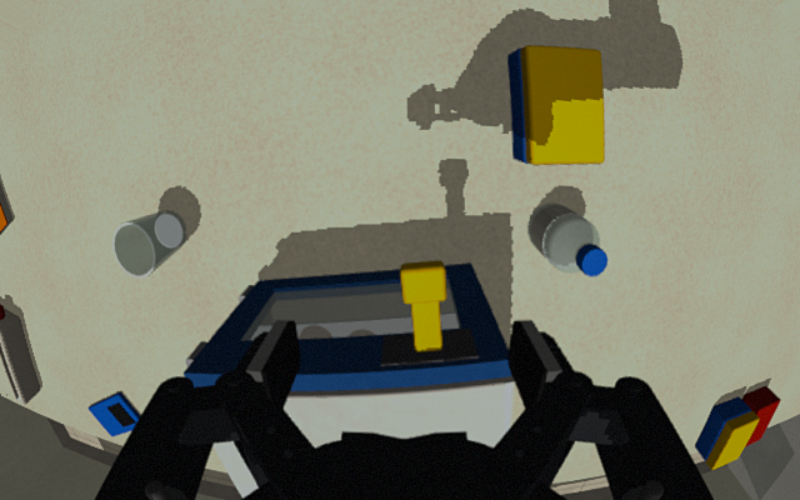

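```bash
cat >> h.py <<'E'
def wproj(d,s,P):
    P=np.atleast_2d(P); t=(P-s['position'])@R.from_quat(s['ee_rot']).as_matrix()
    M=d['mount']; c=(t-M[:3,3])@M[:3,:3]
    r=np.linalg.norm(c[:,:2],axis=1); th=np.arctan2(r,c[:,2])
    return np.c_[d['cx']+d['f']*th*c[:,0]/r, d['cy']+d['f']*th*c[:,1]/r]
E
python3 - <<'E'
from h import *
s,d=cam('wrist')
yaw=.111; c,sn=np.cos(yaw),np.sin(yaw)
im=cv2.resize(d['img'][...,::-1],None,fx=4,fy=4,interpolation=cv2.INTER_CUBIC)
def box(c0,yaw,hx,hy,z0,z1):
    q=np.array([[a*hx,b*hy,0] for a,b in [(-1,-1),(-1,1),(1,1),(1,-1)]]); q=R.from_euler('z',yaw).apply(q)+[c0[0],c0[1],0]
    return [q+[0,0,z] for z in (z0,z1)]
for z,col in zip(box((633.5,-34.5),yaw,13,15,177,193),[(255,0,255),(0,0,255)]):
    p=wproj(d,s,z); print(p.round(1).tolist()); cv2.polylines(im,[np.int32(p*4)],1,col,1)
# door top outline
q=R.from_euler('z',yaw).apply(np.array([[-8,128,206],[-8,-130,206],[10,-130,210],[10,130,210],[-8,128,206]]))+[705.8,-96.7,0]
cv2.polylines(im,[np.int32(wproj(d,s,q)*4)],0,(0,255,0),1)
cv2.imwrite('pics/w0c.png',im[760:1360,560:1360])
m=tabmask(d)[195:290,310:370]
for r in range(0,95,6):
    x=np.where(m[r])[0]; print(r+195, (x.min()+310,x.max()+310) if len(x) else None)
E
```

```text
[[323.8, 207.7], [358.5, 205.1], [359.7, 232.4], [326.1, 235.0]]
[[323.8, 214.5], [360.6, 211.7], [361.7, 240.4], [326.3, 243.1]]
195 None
201 None
207 None
213 None
219 (np.int64(321), np.int64(356))
225 (np.int64(322), np.int64(357))
231 (np.int64(322), np.int64(357))
237 (np.int64(323), np.int64(357))
243 (np.int64(324), np.int64(351))
249 (np.int64(330), np.int64(352))
255 (np.int64(330), np.int64(352))
261 (np.int64(331), np.int64(352))
267 (np.int64(331), np.int64(353))
273 (np.int64(332), np.int64(353))
279 (np.int64(333), np.int64(352))
285 None
```

View pics/w0c.png

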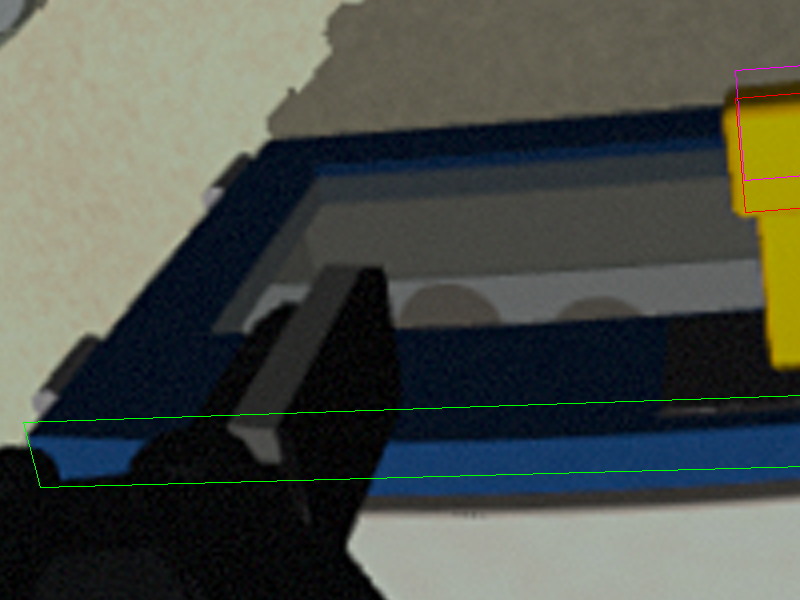

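Call:
{"method": "servo_tool", "body": {
  "turn": [
    [0,0.004,0.04],
    [0,0.004,0.043],
    [0,0,0],
    [0,0,0],
    [0,0,0]
  ],
  "dp": [
    [0.008,0.005,-0.015],
    [0.007,0.005,-0.015],
    [0.007,0.005,-0.015],
    [0,0,0],
    [0,0,0]
  ],
  "fingers": [0.06,0.06,0.06,0.06,0.06]
}}

```text
clock: 4.2
position: [634.3, -30.9, 236.1]
ee_rot: [-0.065, 0.998, -0.001, -0.002]
contact_force: [0.3, -0.6, -0.1]
gripper_width: 59.9
```

```bash
python3 - <<'E'
from h import *
s,d=cam('wrist')
print(s['position'].round(1),s['gripper_width'],R.from_quat(s['ee_rot']).as_matrix().round(3).tolist(),s['contact_force'].round(1))
im=cv2.resize(d['img'][...,::-1],None,fx=4,fy=4,interpolation=cv2.INTER_CUBIC)
yaw=.111
q=np.array([[a*13,b*15,0] for a,b in [(-1,-1),(-1,1),(1,1),(1,-1)]]); q=R.from_euler('z',yaw).apply(q)+[635,-37.3,193]
p=wproj(d,s,q); print(p.round(1)); cv2.polylines(im,[np.int32(p*4)],1,(0,0,255),1)
q=R.from_euler('z',yaw).apply(np.array([[-8,128,206],[-8,-130,206],[10,-130,210],[10,130,210]]))+[707.3,-99.5,0]
cv2.polylines(im,[np.int32(wproj(d,s,q)*4)],0,(0,255,0),1)
u,v=np.int32(p.mean(0)*4); y0=max(0,v-300); x0=u-400
cv2.imwrite('pics/w1c.png',im[y0:y0+600,x0:x0+800])
E
```

```text
[634.3 -30.9 236.1] 59.85815956262819 [[-0.992, -0.129, -0.003], [-0.129, 0.992, -0.001], [0.003, -0.001, -1.0]] [ 0.3 -0.6 -0.1]
[[288.6 209.3]
 [335.2 210.1]
 [334.  246.3]
 [289.5 245.5]]
```

View pics/w1c.png

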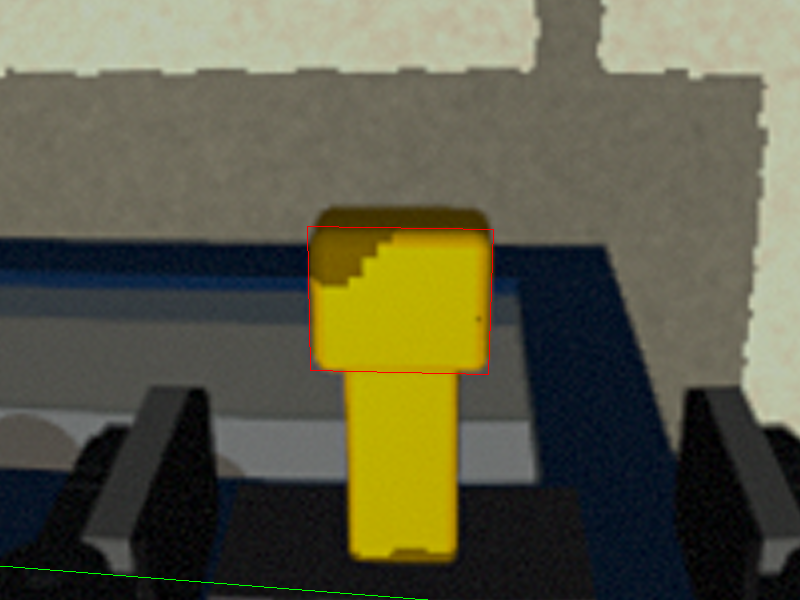

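Call:
{"method": "servo_tool", "body": {
  "turn": [
    [0,0,0],
    [0,0,0],
    [0,0,0],
    [0,0,0],
    [0,0,0]
  ],
  "dp": [
    [0.0007,-0.0066,-0.01],
    [0,0,-0.02],
    [0,0,-0.02],
    [0,0,-0.02],
    [0,0,0]
  ],
  "fingers": [0.06,0.06,0.06,0.06,0.06]
}}

```text
clock: 4.88
position: [634.4, -40.1, 164.8]
ee_rot: [-0.063, 0.998, -0.0, 0.0]
contact_force: [-0.7, -0.2, -0.1]
gripper_width: 59.8
```

```bash
python3 - <<'E'
from h import *
s=read_state(); print(s['position'],R.from_quat(s['ee_rot']).as_matrix().round(4).tolist(),s['contact_force'].round(2),s['wrist_torque'].round(3))
E
```

```text
[634.43811396 -40.12602649 164.79482742] [[-0.992, -0.1265, 0.0], [-0.1265, 0.992, -0.0005], [0.0, -0.0005, -1.0]] [-0.74 -0.17 -0.15] [-0.     0.009 -0.001]
```

Call:
{"method": "servo_tool", "body": {
  "turn": [
    [0,0,0],
    [0,0,0],
    [0,0,0],
    [0,0,0],
    [0,0,0]
  ],
  "dp": [
    [0.0005,0.0025,0],
    [0,0,0],
    [0,0,0],
    [0,0,0],
    [0,0,0]
  ],
  "fingers": [0.045,0.04,0.038,0.036,0.036]
}}

```text
clock: 5.5
position: [636.7, -37.8, 168.3]
ee_rot: [-0.063, 0.998, -0.0, 0.003]
contact_force: [-1.2, -0.1, -0.7]
gripper_width: 36.4
```

```bash
python3 - <<'E'
from h import *
s,d=cam('wrist'); print(s['position'],s['contact_force'].round(2),s['gripper_width'])
im=cv2.resize(d['img'][...,::-1],None,fx=2,fy=2); cv2.imwrite('pics/w2.png',im[200:800,240:1040])
E
```

```text
[636.66339484 -37.83729788 168.32323796] [-1.18 -0.13 -0.71] 36.36744545877502
```

View pics/w2.png

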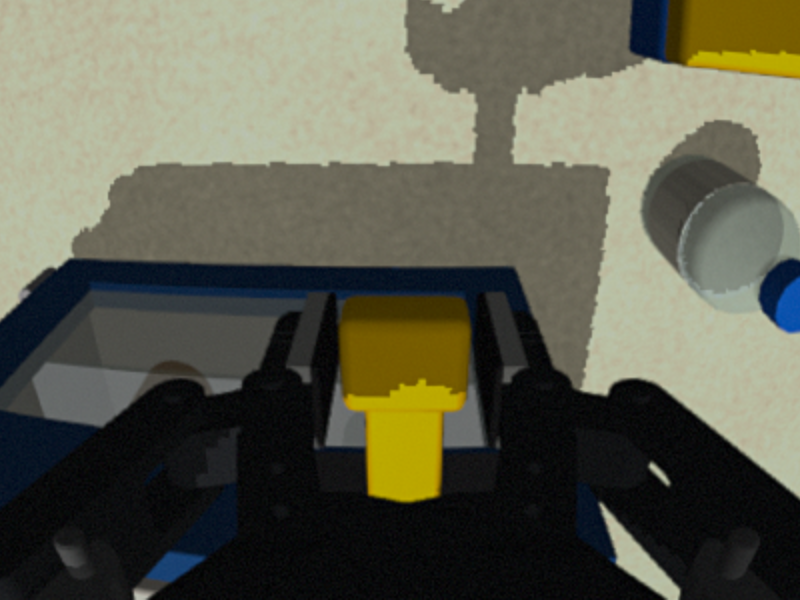

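Call:
{"method": "servo_tool", "body": {
  "turn": [
    [0,0,0],
    [0,0,0],
    [0,0,0],
    [0,0,0],
    [0,0,0]
  ],
  "dp": [
    [-0.001,0,-0.004],
    [0,0,0],
    [0,0,0],
    [0,0,0],
    [0,0,0]
  ],
  "fingers": [0.036,0.034,0.03,0.026,0.024]
}}

```text
clock: 6.18
position: [635.7, -38.5, 164.4]
ee_rot: [-0.063, 0.998, -0.001, 0.003]
contact_force: [0.0, -1.3, 0.9]
gripper_width: 29.2
```

```bash
cat > st.py <<'E'
from h import *
s=read_state(); m=R.from_quat(s['ee_rot']).as_matrix()
yaw=.1265
h=np.array([724.5,-227.8,0])
# lean of tool about its y axis; door angle from tool y
ty=m[:,1]; th=np.arctan2(-ty[0],ty[1])-yaw
out=np.array([-ty[1],ty[0],0]); out/=np.linalg.norm(out)
lean=np.arctan2(-m[:,2]@ -out*-1,-m[2,2])
g=s['position']-19*m[:,2]; rel=g-h
print('t',round(s['clock'],2),'p',s['position'].round(1),'g',g.round(1),'th',round(th,3),'lean',round(lean,4),'roll',round(ty[2],4),'w',round(s['gripper_width'],1))
print('along',round(rel@ty,1),'out',round(rel@out,1),'F',s['contact_force'].round(2),'Fout',round(s['contact_force']@out,2),'Fal',round(s['contact_force']@ty,2),'M',s['wrist_torque'].round(3))
E
python3 st.py; python3 st.py
```

```text
t 6.17 p [635.7 -38.5 164.4] g [635.5 -38.5 183.4] th 0.0 lean 0.0063 roll -0.0017 w 29.2
along 198.7 out 64.3 F [ 0.   -1.34  0.94] Fout 0.17 Fal -1.33 M [-0.15   0.008  0.004]
t 6.17 p [635.7 -38.5 164.4] g [635.5 -38.5 183.4] th 0.0 lean 0.0063 roll -0.0017 w 29.2
along 198.7 out 64.3 F [ 0.   -1.34  0.94] Fout 0.17 Fal -1.33 M [-0.15   0.008  0.004]
```

Call:
{"method": "servo_tool", "body": {
  "turn": [
    [-0.0013,0.01,0],
    [-0.0013,0.01,0],
    [-0.0013,0.01,0],
    [-0.0013,0.01,0],
    [-0.0013,0.01,0]
  ],
  "dp": [
    [-0.0002,0,0.00065],
    [-0.0002,0,0.00065],
    [-0.0002,0,0.00065],
    [-0.0002,0,0.00065],
    [-0.0002,0,0.00065]
  ],
  "fingers": [0.02,0.02,0.02,0.02,0.02]
}}

```text
clock: 6.8
position: [634.6, -38.6, 167.5]
ee_rot: [-0.063, 0.998, -0.002, -0.024]
contact_force: [-0.5, -1.4, -0.5]
gripper_width: 29.0
```

```bash
sed -i 's/-m\[:,2\]@ -out\*-1/m[:,2]@out/' st.py; python3 st.py
```

```text
t 6.8 p [634.6 -38.6 167.5] g [635.5 -38.4 186.4] th -0.0 lean 0.0476 roll -0.0018 w 29.0
along 198.7 out 64.4 F [-0.48 -1.37 -0.52] Fout 0.65 Fal -1.3 M [-0.268 -0.184 -0.01 ]
```

Call:
{"method": "servo_tool", "body": {
  "turn": [
    [-0.0013,0.01,0],
    [-0.0013,0.01,0],
    [-0.0013,0.01,0],
    [-0.0013,0.01,0],
    [-0.0013,0.01,0]
  ],
  "dp": [
    [-0.00014,0,0.00066],
    [-0.00014,0,0.00066],
    [-0.00014,0,0.00066],
    [-0.00014,0,0.00066],
    [-0.00014,0,0.00066]
  ],
  "fingers": [0.02,0.02,0.02,0.02,0.02]
}}

```text
clock: 7.42
position: [633.7, -38.7, 171.1]
ee_rot: [-0.063, 0.997, -0.004, -0.051]
contact_force: [-0.5, -1.0, 0.3]
gripper_width: 29.3
```

```bash
python3 st.py
```

```text
t 7.42 p [633.7 -38.7 171.1] g [635.6 -38.4 190. ] th -0.0 lean 0.1019 roll -0.002 w 29.3
along 198.7 out 64.3 F [-0.47 -1.01  0.28] Fout 0.59 Fal -0.95 M [-0.277 -0.283 -0.011]
```

```bash
cat >> st.py <<'E'
pv=h+200*ty*[1,1,0]+[0,0,185]; r=(s['position']-pv)/1000
T=(s['wrist_torque']+np.cross(r,s['contact_force']))@ty; phi=np.arctan2(g[2]-183.4+0,rel@out)
print('phi(rise)',round(phi,3),'rise',round(g[2]-183.4,1),'My',round(s['wrist_torque']@ty,3),'Teq@tab N',round(-T/.065,2),'spring',round(2+6*phi,2))
E
```

Call:
{"method": "servo_tool", "body": {
  "turn": [
    [-0.001,0.008,0],
    [-0.001,0.008,0],
    [-0.001,0.008,0],
    [-0.001,0.008,0],
    [-0.001,0.008,0]
  ],
  "dp": [
    [-8e-05,0,0.00053],
    [-8e-05,0,0.00053],
    [-8e-05,0,0.00053],
    [-8e-05,0,0.00053],
    [-8e-05,0,0.00053]
  ],
  "fingers": [0.02,0.02,0.02,0.02,0.02]
}}

```text
clock: 8.05
position: [633.2, -38.8, 174.0]
ee_rot: [-0.063, 0.995, -0.006, -0.072]
contact_force: [-1.1, -2.2, 0.5]
gripper_width: 28.9
```

```bash
python3 st.py
```

```text
t 8.05 p [633.2 -38.8 174. ] g [635.9 -38.4 192.8] th 0.0 lean 0.1453 roll -0.002 w 28.9
along 198.7 out 64.0 F [-1.1  -2.19  0.53] Fout 1.36 Fal -2.03 M [-0.282 -0.257 -0.024]
phi(rise) 0.146 rise 9.4 My -0.219 Teq@tab N 2.6 spring 2.87
```

Call:
{"method": "servo_tool", "body": {
  "turn": [
    [-0.001,0.008,0],
    [-0.001,0.008,0],
    [-0.001,0.008,0],
    [-0.001,0.008,0],
    [-0.001,0.008,0]
  ],
  "dp": [
    [-8e-05,-5e-05,0.00054],
    [-8e-05,0,0.00054],
    [-8e-05,0,0.00054],
    [-7e-05,0,0.00054],
    [-7e-05,0,0.00054]
  ],
  "fingers": [0.02,0.02,0.02,0.02,0.02]
}}

```text
clock: 8.68
position: [632.7, -38.8, 176.8]
ee_rot: [-0.063, 0.994, -0.007, -0.094]
contact_force: [-1.1, -0.2, 0.4]
gripper_width: 28.7
```

```bash
python3 st.py
```

```text
t 8.68 p [632.7 -38.8 176.8] g [636.3 -38.3 195.5] th 0.0 lean 0.1886 roll -0.0018 w 28.7
along 198.7 out 63.6 F [-1.14 -0.25  0.37] Fout 1.16 Fal -0.1 M [-0.284 -0.439  0.075]
phi(rise) 0.187 rise 12.1 My -0.4 Teq@tab N 5.62 spring 3.12
```

Call:
{"method": "servo_tool", "body": {
  "turn": [
    [-0.0005,0.004,0],
    [-0.0005,0.004,0],
    [-0.0005,0.004,0],
    [-0.0005,0.004,0],
    [-0.0005,0.004,0]
  ],
  "dp": [
    [-3e-05,0,0.00027],
    [-3e-05,0,0.00027],
    [-3e-05,0,0.00027],
    [-3e-05,0,0.00027],
    [-3e-05,0,0.00027]
  ],
  "fingers": [0.02,0.02,0.02,0.02,0.02]
}}

```text
clock: 9.3
position: [632.4, -38.9, 177.4]
ee_rot: [-0.063, 0.992, -0.007, -0.105]
contact_force: [-1.5, -1.3, -1.9]
gripper_width: 29.6
```

```bash
python3 st.py
```

```text
t 9.3 p [632.4 -38.9 177.4] g [636.3 -38.3 196. ] th -0.001 lean 0.2105 roll -0.0014 w 29.6
along 198.8 out 63.7 F [-1.46 -1.28 -1.94] Fout 1.61 Fal -1.08 M [-0.441 -0.672  0.007]
phi(rise) 0.195 rise 12.6 My -0.612 Teq@tab N 11.24 spring 3.17
```

Call:
{"method": "servo_tool", "body": {
  "turn": [
    [0.0008,-0.006,0],
    [0.0008,-0.006,0],
    [0,0,0],
    [0,0,0],
    [0,0,0]
  ],
  "dp": [
    [0.0001,0,-0.0003],
    [0.0001,0,-0.0002],
    [0,0,0],
    [0,0,0],
    [0,0,0]
  ],
  "fingers": [0.02,0.02,0.02,0.02,0.02]
}}

```text
clock: 9.93
position: [632.6, -38.8, 176.9]
ee_rot: [-0.062, 0.993, -0.007, -0.099]
contact_force: [-0.7, -1.8, -0.7]
gripper_width: 29.1
```

```bash
python3 st.py
```

```text
t 9.93 p [632.6 -38.8 176.9] g [636.3 -38.3 195.5] th -0.001 lean 0.1979 roll -0.0014 w 29.1
along 198.8 out 63.8 F [-0.74 -1.8  -0.72] Fout 0.96 Fal -1.69 M [-0.333 -0.47  -0.023]
phi(rise) 0.188 rise 12.1 My -0.425 Teq@tab N 7.16 spring 3.13
```

Call:
{"method": "servo_tool", "body": {
  "turn": [
    [0.0008,-0.006,0],
    [0,0,0.002],
    [0,0,0.002],
    [0,0,0.002],
    [0,0,0.002]
  ],
  "dp": [
    [0.0001,0,-0.0004],
    [-0.0004,-0.0002,0],
    [-0.0004,-0.0002,0],
    [-0.0004,-0.0002,0],
    [-0.0004,-0.0002,0]
  ],
  "fingers": [0.02,0.02,0.02,0.02,0.02]
}}

```text
clock: 10.55
position: [631.7, -39.4, 176.6]
ee_rot: [-0.066, 0.993, -0.007, -0.094]
contact_force: [0.6, -1.4, -1.2]
gripper_width: 29.2
```

```bash
python3 st.py
```

```text
t 10.55 p [631.7 -39.4 176.6] g [635.3 -38.9 195.3] th 0.007 lean 0.1896 roll -0.0013 w 29.2
along 198.9 out 63.3 F [ 0.55 -1.39 -1.16] Fout -0.36 Fal -1.45 M [-0.2   -0.628 -0.233]
phi(rise) 0.185 rise 11.9 My -0.596 Teq@tab N 10.41 spring 3.11
```

Call:
{"method": "servo_tool", "body": {
  "turn": [
    [0.001,-0.008,0],
    [0,0,0.003],
    [0,0,0.003],
    [0,0,0.003],
    [0,0,0]
  ],
  "dp": [
    [0.0001,0,-0.0005],
    [-0.0006,-0.0003,0],
    [-0.0006,-0.0003,0],
    [-0.0006,-0.0003,0],
    [0,0,0]
  ],
  "fingers": [0.02,0.02,0.02,0.02,0.02]
}}

```text
clock: 11.18
position: [629.7, -40.4, 176.1]
ee_rot: [-0.071, 0.993, -0.007, -0.09]
contact_force: [-0.4, -0.7, -1.5]
gripper_width: 28.7
```

```bash
python3 st.py
```

```text
t 11.18 p [629.7 -40.4 176.1] g [633.1 -39.9 194.8] th 0.017 lean 0.1813 roll -0.0014 w 28.7
along 198.8 out 63.6 F [-0.45 -0.75 -1.47] Fout 0.55 Fal -0.67 M [-0.216 -0.532 -0.153]
phi(rise) 0.177 rise 11.4 My -0.496 Teq@tab N 9.07 spring 3.06
```

Call:
{"method": "servo_tool", "body": {
  "turn": [
    [0.001,-0.006,0.006],
    [0,0,0.01],
    [0,0,0.01],
    [0,0,0.01],
    [0,0,0.01]
  ],
  "dp": [
    [-0.001,-0.0005,-0.0004],
    [-0.0019,-0.0009,0],
    [-0.0019,-0.001,0],
    [-0.0019,-0.001,0],
    [-0.0019,-0.001,0]
  ],
  "fingers": [0.02,0.02,0.02,0.02,0.02]
}}

```text
clock: 11.8
position: [620.7, -45.2, 175.6]
ee_rot: [-0.096, 0.992, -0.009, -0.087]
contact_force: [0.1, -2.3, -1.2]
gripper_width: 29.2
```

```bash
cat >> st.py <<'E'
# next 5 rows for dth each
import sys
if len(sys.argv)>1:
    dt=float(sys.argv[1]); L=s['position']-h; L[2]=0
    for i in range(5):
        r2=R.from_euler('z',dt).apply(L); print((r2-L).round(1)[:2],end=' '); L=r2
E
python3 st.py .03
```

```text
t 11.8 p [620.7 -45.2 175.6] g [623.9 -44.6 194.4] th 0.066 lean 0.1745 roll -0.0015 w 29.2
along 198.8 out 63.7 F [ 0.1  -2.28 -1.16] Fout 0.34 Fal -2.26 M [-0.328 -0.654 -0.111]
phi(rise) 0.17 rise 11.0 My -0.579 Teq@tab N 10.06 spring 3.02
[-5.4 -3.2] [-5.3 -3.4] [-5.2 -3.5] [-5.1 -3.7] [-5.  -3.8]
```

Call:
{"method": "servo_tool", "body": {
  "turn": [
    [0.002,-0.01,0.02],
    [0.001,-0.005,0.02],
    [0,0,0.03],
    [0,0,0.03],
    [0,0,0.01]
  ],
  "dp": [
    [-0.0036,-0.0021,-0.0006],
    [-0.0036,-0.0022,-0.0003],
    [-0.0053,-0.0034,0],
    [-0.0053,-0.0036,0],
    [-0.0017,-0.0012,0]
  ],
  "fingers": [0.02,0.02,0.02,0.02,0.02]
}}

```text
clock: 12.42
position: [599.8, -58.8, 174.6]
ee_rot: [-0.154, 0.985, -0.013, -0.078]
contact_force: [1.0, -1.5, -1.4]
gripper_width: 29.2
```

```bash
python3 st.py .06
```

```text
t 12.43 p [599.8 -58.8 174.6] g [602.6 -57.9 193.4] th 0.184 lean 0.1576 roll -0.0019 w 29.2
along 198.7 out 64.2 F [ 0.95 -1.51 -1.44] Fout -0.45 Fal -1.72 M [-0.288 -0.711 -0.073]
phi(rise) 0.154 rise 10.0 My -0.589 Teq@tab N 10.63 spring 2.92
[-9.9 -7.8] [-9.4 -8.4] [-8.9 -8.9] [-8.4 -9.4] [-7.8 -9.9]
```

```bash
python3 - <<'E'
from h import *
s,d=cam('wrist')
m=R.from_quat(s['ee_rot']).as_matrix(); ty=m[:,1]; th=np.arctan2(-ty[0],ty[1])
h=np.array([724.5,-227.8,185])
im=cv2.resize(d['img'][...,::-1],None,fx=4,fy=4,interpolation=cv2.INTER_CUBIC)
for phi,c in [(.155,(0,0,255)),(.2,(0,255,0)),(0.,(255,0,255))]:
    q=np.array([[-65+a*13,b*15,8] for a,b in [(-1,-1),(-1,1),(1,1),(1,-1)]])
    q=R.from_euler('y',phi).apply(q)+[0,200,0]; q=R.from_euler('z',th).apply(q)+h
    p=wproj(d,s,q); print(phi,p.round(1).tolist()); cv2.polylines(im,[np.int32(p*4)],1,c,1)
u,v=np.int32(p.mean(0)*4); y0=max(0,v-300); x0=u-400
cv2.imwrite('pics/w3c.png',im[y0:y0+600,x0:x0+800]); print(s['contact_force'],s['wrist_torque'])
E
```

```text
0.155 [[287.8, 266.5], [357.7, 266.5], [354.8, 313.2], [291.0, 313.2]]
0.2 [[287.0, 271.6], [358.5, 271.6], [355.2, 317.0], [290.6, 317.0]]
0.0 [[290.5, 252.7], [355.1, 252.7], [353.4, 302.0], [292.3, 302.0]]
[ 0.95339308 -1.50699995 -1.44417498] [-0.28764497 -0.71094388 -0.07306026]
```

View pics/w3c.png

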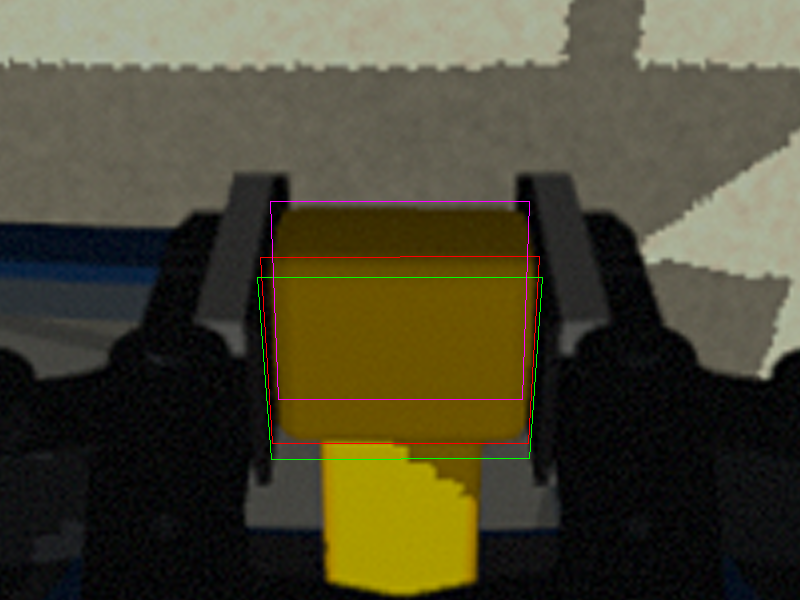

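Call:
{"method": "servo_tool", "body": {
  "turn": [
    [0.0025,-0.01,0],
    [0.0025,-0.01,0],
    [0.0025,-0.01,0],
    [0,0,0],
    [0,0,0]
  ],
  "dp": [
    [0.0001,0,-0.0007],
    [0.0001,0,-0.0007],
    [0.0001,0,-0.0007],
    [0,0,0],
    [0,0,0]
  ],
  "fingers": [0.02,0.02,0.02,0.02,0.02]
}}

```text
clock: 13.1
position: [600.0, -58.8, 172.4]
ee_rot: [-0.154, 0.986, -0.012, -0.062]
contact_force: [1.1, -1.2, -0.4]
gripper_width: 29.3
```

```bash
python3 st.py .06
```

```text
t 13.1 p [600.  -58.8 172.4] g [602.2 -58.  191.2] th 0.184 lean 0.1254 roll -0.0038 w 29.3
along 198.3 out 64.6 F [ 1.1  -1.24 -0.44] Fout -0.67 Fal -1.51 M [-0.297 -0.55  -0.049]
phi(rise) 0.12 rise 7.8 My -0.433 Teq@tab N 7.25 spring 2.72
[-9.9 -7.8] [-9.4 -8.4] [-8.9 -8.9] [-8.4 -9.4] [-7.8 -9.9]
```

Call:
{"method": "servo_tool", "body": {
  "turn": [
    [-0.003,0.01,0.05],
    [-0.003,0.01,0.06],
    [0,0,0.06],
    [0,0,0.06],
    [0,0,0.06]
  ],
  "dp": [
    [-0.0083,-0.0065,0.0007],
    [-0.0096,-0.0082,0.0007],
    [-0.0091,-0.0088,0],
    [-0.0086,-0.0093,0],
    [-0.008,-0.0098,0]
  ],
  "fingers": [0.02,0.02,0.02,0.02,0.02]
}}

```text
clock: 13.72
position: [556.4, -102.0, 173.8]
ee_rot: [-0.297, 0.952, -0.023, -0.069]
contact_force: [1.8, -3.1, -2.1]
gripper_width: 29.0
```

```bash
python3 st.py .06
```

```text
t 13.72 p [ 556.4 -102.   173.8] g [ 558.6 -100.3  192.6] th 0.479 lean 0.1457 roll -0.0027 w 29.0
along 198.7 out 63.8 F [ 1.81 -3.1  -2.05] Fout 0.28 Fal -3.58 M [-0.463 -0.827 -0.335]
phi(rise) 0.143 rise 9.2 My -0.415 Teq@tab N 8.45 spring 2.86
[ -7.2 -10.3] [ -6.6 -10.7] [ -6.  -11.1] [ -5.3 -11.4] [ -4.6 -11.7]
```

Call:
{"method": "servo_tool", "body": {
  "turn": [
    [0,0,0.06],
    [0,0,0.06],
    [0,0,0.06],
    [0,0,0.06],
    [0,0,0.06]
  ],
  "dp": [
    [-0.007,-0.0106,0],
    [-0.0064,-0.0108,0],
    [-0.0059,-0.0111,0],
    [-0.0053,-0.0114,0],
    [-0.0046,-0.0117,0]
  ],
  "fingers": [0.02,0.02,0.02,0.02,0.02]
}}

```text
clock: 14.35
position: [526.1, -158.1, 173.6]
ee_rot: [-0.438, 0.896, -0.032, -0.064]
contact_force: [1.6, -3.1, -2.1]
gripper_width: 29.1
```

```bash
python3 st.py .06
```

```text
t 14.35 p [ 526.1 -158.1  173.6] g [ 527.8 -156.   192.4] th 0.784 lean 0.1439 roll -0.0019 w 29.1
along 199.1 out 64.0 F [ 1.61 -3.14 -2.13] Fout 1.49 Fal -3.2 M [-0.221 -0.705 -0.417]
phi(rise) 0.14 rise 9.0 My -0.258 Teq@tab N 5.9 spring 2.84
[ -3.8 -12. ] [ -3.1 -12.2] [ -2.4 -12.4] [ -1.6 -12.5] [ -0.9 -12.6]
```

Call:
{"method": "servo_tool", "body": {
  "turn": [
    [0,0,0.06],
    [0,0,0.06],
    [0,0,0.06],
    [0,0,0.06],
    [0,0,0.06]
  ],
  "dp": [
    [-0.0036,-0.0122,0],
    [-0.003,-0.0123,0],
    [-0.0023,-0.0124,0],
    [-0.0016,-0.0125,0],
    [-0.0009,-0.0126,0]
  ],
  "fingers": [0.02,0.02,0.02,0.02,0.02]
}}

```text
clock: 14.98
position: [514.1, -220.7, 173.5]
ee_rot: [-0.569, 0.82, -0.041, -0.058]
contact_force: [1.1, -1.3, -1.4]
gripper_width: 29.1
```

```bash
python3 st.py .06
```

```text
t 14.97 p [ 514.1 -220.7  173.5] g [ 515.  -218.2  192.3] th 1.087 lean 0.1412 roll -0.0012 w 29.1
along 199.4 out 64.3 F [ 1.11 -1.28 -1.38] Fout 0.81 Fal -1.49 M [-0.043 -0.531 -0.464]
phi(rise) 0.137 rise 8.9 My -0.145 Teq@tab N 3.51 spring 2.82
[ -0.  -12.6] [  0.7 -12.6] [  1.5 -12.5] [  2.2 -12.4] [  3.  -12.3]
```

Call:
{"method": "servo_tool", "body": {
  "turn": [
    [0,0,0.06],
    [0,0,0.06],
    [0,0,0.06],
    [0,0,0.06],
    [0,0,0.06]
  ],
  "dp": [
    [0.0001,-0.0127,0],
    [0.0008,-0.0126,0],
    [0.0015,-0.0125,0],
    [0.0022,-0.0124,0],
    [0.003,-0.0123,0]
  ],
  "fingers": [0.02,0.02,0.02,0.02,0.02]
}}

```text
clock: 15.6
position: [521.1, -283.7, 173.2]
ee_rot: [-0.686, 0.725, -0.047, -0.05]
contact_force: [1.5, -1.3, -0.8]
gripper_width: 28.9
```

```bash
python3 st.py .05
```

```text
t 15.6 p [ 521.1 -283.7  173.2] g [ 521.3 -281.1  192. ] th 1.389 lean 0.1378 roll -0.0002 w 28.9
along 199.9 out 64.5 F [ 1.5  -1.25 -0.8 ] Fout 1.17 Fal -1.57 M [ 0.103 -0.262 -0.487]
phi(rise) 0.132 rise 8.6 My -0.117 Teq@tab N 2.42 spring 2.79
[  3.  -10.1] [ 3.5 -9.9] [ 4.  -9.7] [ 4.5 -9.5] [ 5.  -9.3]
```

Call:
{"method": "servo_tool", "body": {
  "turn": [
    [0,0,0.05],
    [0,0,0.05],
    [0,0,0.05],
    [0,0,0.02],
    [0,0,0]
  ],
  "dp": [
    [0.003,-0.0101,0],
    [0.0035,-0.0099,0],
    [0.004,-0.0097,0],
    [0.0018,-0.0038,0],
    [0,0,0]
  ],
  "fingers": [0.02,0.02,0.02,0.02,0.02]
}}

```text
clock: 16.23
position: [533.4, -317.7, 172.9]
ee_rot: [0.744, -0.664, 0.05, 0.045]
contact_force: [1.3, -1.9, -0.2]
gripper_width: 29.2
```

```bash
python3 st.py .05
```

```text
t 16.23 p [ 533.4 -317.7  172.9] g [ 533.1 -315.2  191.7] th 1.558 lean 0.1348 roll 0.0004 w 29.2
along 200.1 out 65.2 F [ 1.28 -1.89 -0.19] Fout 2.03 Fal -1.06 M [-0.076 -0.032 -0.285]
phi(rise) 0.127 rise 8.3 My 0.079 Teq@tab N -1.4 spring 2.76
[ 4.7 -9.4] [ 5.2 -9.2] [ 5.7 -8.9] [ 6.1 -8.6] [ 6.5 -8.3]
```

Call:
{"method": "servo_tool", "body": {
  "turn": [
    [0,0,0],
    [0,0,0],
    [0,0,0],
    [0,0,0],
    [0,0,0]
  ],
  "dp": [
    [0,0,0],
    [0,0,0],
    [0,0,0],
    [0,0,0],
    [0,0,0]
  ],
  "fingers": [0.028,0.034,0.042,0.055,0.06]
}}

```text
clock: 16.85
position: [533.8, -316.2, 173.5]
ee_rot: [0.745, -0.663, 0.05, 0.045]
contact_force: [-0.2, 0.9, 0.1]
gripper_width: 59.9
```

```bash
python3 st.py .05
```

```text
t 16.85 p [ 533.8 -316.2  173.5] g [ 533.5 -313.7  192.4] th 1.561 lean 0.135 roll 0.0001 w 59.9
along 199.7 out 63.1 F [-0.21  0.94  0.1 ] Fout -0.96 Fal 0.09 M [ 0.238  0.038 -0.071]
phi(rise) 0.141 rise 9.0 My -0.241 Teq@tab N 3.78 spring 2.85
[ 4.7 -9.4] [ 5.1 -9.2] [ 5.6 -8.9] [ 6.  -8.6] [ 6.4 -8.3]
```

Call:
{"method": "servo_tool", "body": {
  "turn": [
    [0,0,0],
    [0,0,0],
    [0,0,0],
    [0,0,0],
    [0,0,0]
  ],
  "dp": [
    [0,0.001,0.015],
    [0,0.001,0.025],
    [0,0,0.03],
    [0,0,0.03],
    [0,0,0.03]
  ],
  "fingers": [0.065,0.065,0.065,0.065,0.065]
}}

```text
clock: 17.48
position: [532.7, -313.7, 309.5]
ee_rot: [0.746, -0.663, 0.05, 0.046]
contact_force: [0.2, 0.4, 0.9]
gripper_width: 64.8
```

Call:
{"method": "servo_tool", "body": {
  "turn": [
    [0,0,0],
    [0,0,0],
    [0,0,0],
    [0,0,0],
    [0,0,0]
  ],
  "dp": [
    [-0.03,-0.01,0.01],
    [-0.04,-0.01,0],
    [-0.04,-0.01,0],
    [0,0,0],
    [0,0,0]
  ],
  "fingers": [0.065,0.065,0.065,0.065,0.065]
}}

```text
clock: 18.1
position: [421.9, -344.8, 329.9]
ee_rot: [0.746, -0.662, 0.057, 0.043]
contact_force: [0.6, 0.2, -0.7]
gripper_width: 65.2
```

```bash
python3 - <<'E'
from h import *
for n in ['scene','top']:
    s,d=cam(n); save(d,n+'1.png',1.25)
    for q in ['reagent_bottle','tip_box','beaker','door','tab']:
        print(n,q,[(round(x['score'],2),x['box']) for x in search_frame(q,n)[:1]])
s=read_state();print(s['position'],s['clock'],s['contact_force'])
E
```

```text
scene reagent_bottle [(0.56, [284.3, 260.4, 31.6, 36.3])]
scene tip_box [(0.91, [339.6, 245.4, 60.6, 52.5])]
scene beaker [(0.63, [289.2, 68.6, 24.6, 16.9])]
scene door [(0.96, [268.0, 58.7, 120.4, 86.5])]
scene tab [(0.61, [349.2, 63.9, 15.3, 42.1])]
top reagent_bottle []
top tip_box [(0.64, [254.6, 220.3, 43.7, 61.3])]
top beaker [(0.89, [466.1, 157.6, 44.2, 31.5])]
top door [(0.73, [421.9, 123.2, 85.7, 109.6])]
top tab [(0.56, [483.7, 219.1, 22.4, 10.7])]
[ 421.7196572  -344.68684394  328.6866854 ] 18.7 [-1.11307117  0.02381273  0.36122928]
```

View pics/scene1.png

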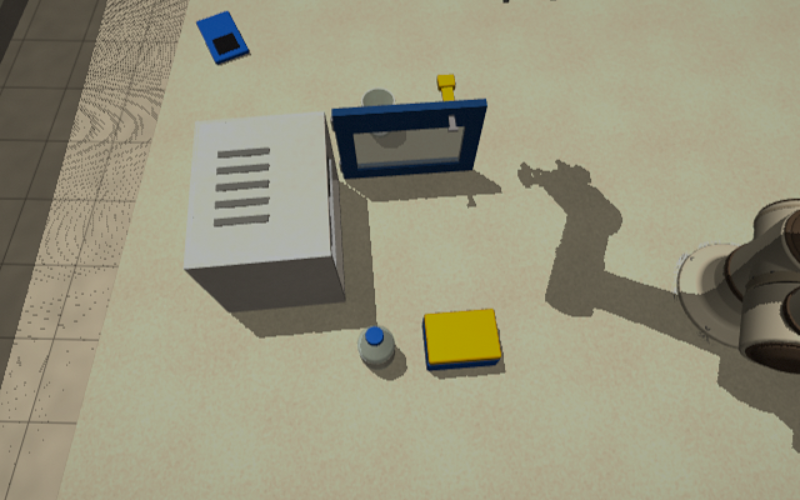

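View pics/top1.png

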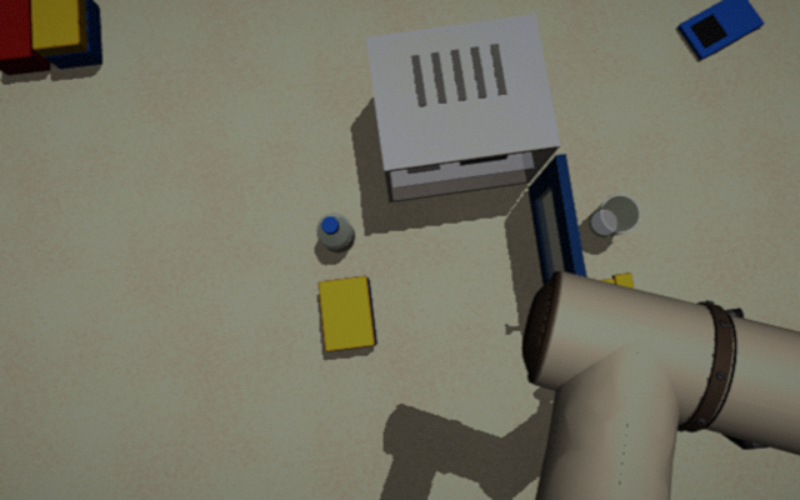

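```bash
python3 - <<'E'
from h import *
s,d=cam('scene'); h=np.array([724.5,-227.8,185])
m=tabmask(d)[50:90,340:380]; n,l,st,c=cv2.connectedComponentsWithStats(m); print(st[1:]+[340,50,0,0,0])
for phi in (0,.13):
    q=np.array([[-65+a*13,b*15,e*8] for a in(-1,1) for b in (-1,1) for e in (-1,1)])
    q=R.from_euler('z',1.56+.1265).apply(R.from_euler('y',phi).apply(q)+[0,200,0])+h
    p=proj(d,q); print(phi,p.min(0).round(1),p.max(0).round(1))
print(job_done())
E
```

```text
[[350  60  14  21 230]]
0 [347.9  57.3] [363.7  72.7]
0.13 [348.2  54.5] [364.   70.3]
the job is handed in; nothing more can be done
None
```

The door is open at about 1.56 rad, close to a right angle, the paddle is released, and the job is handed in. I am not certain about the stop force, as explained below.

**What I did:**
- I pinched the tab from above and lifted it with the hand leaning along.
- At about 12.5 mm of rise the load climbed steeply, and I took that as the stop. I backed off slightly and swung the door by the held paddle.
- I then opened the fingers and withdrew upwards. The clock stood at about 19 s of the 72 s allowed.

**Last checks:**
- **Paddle:** the scene picture puts the tab nearer its rest position than raised (top edge at row 60, predicted 57 at rest and 54.5 raised). This is within calibration error, so it is weak evidence.
- **Loose things:** the tip box is unmoved. The bottle showed unmoved in the scene camera, though the network missed it in the top view. The beaker is unmoved in the top view, and the door partly hides it in the scene view.
- **Contact:** the hand is well clear, and the force reading is within its usual noise.

**What I am less sure of:**
- **Stop force:** I estimate the tab was pressed about 8 N above the spring at the stop, roughly 15 N at the pawl against the 20 N limit. The wrist moment is noisy. It still read high after I lowered the paddle and about 0.25 N m after release, so this figure is rough.
- **Paddle height during the swing:** I lowered the paddle a few millimetres only after the door had moved. Its rise was about 11 mm when the door was 0.07 rad open and 8 to 9 mm for most of the rest.
- **Pull on the door:** the outward pull on the tab stayed under about 1 N while the door broke away, within the noise.

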